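# Release a batch of tissue cassettes from a gated hopper into a tray

### The job

Slide the empty grey tray under the cassette hopper, square and fully home against the back stop, while the gate is still shut. Then take the black knob and draw the slide gate right out to its end stop, so that all five cassettes drop into the tray, and leave the gate out and the tray where it is. Do not push the other things on the bench about.

Things in the scene. Friction and masses are not known exactly. Their poses are not given: they have to be found in the camera images.
- hopper: Cassette hopper: a white sheet-metal bridge fixed to the bench with an upright box chute on top. Origin: on the worktop under the middle of the chute. x points from the open front, where the tray goes in, to the back; y to the side where the gate's knob sticks out; z up. Two side plates, x -26 to 54 mm, inner faces at y -80 and +80, foot strips 4 mm high (x -26 to 22) out to y -104 and +104.
- back_stop (a point): Middle of the face of the upright back stop plate between the side plates, which the tray's back wall meets: x 50, y 0, z 19 mm in the hopper's frame, axes parallel to the hopper's. The plate is 160 mm wide, z 4 to 34 mm.
- chute (a point): Middle of the chute's opening in the deck's top: x 0, y 0, z 88 mm in the hopper's frame, axes parallel. Deck: x -30 to 54, y -85 to 85, z 84 to 88 mm. Above it the chute box: walls x -20 to 65, y -26 to 26, up to z 175 mm, 34 x 46 mm inside, open at the top, five cassettes standing in a row in it on the gate.
- gate (a joint): Slide gate: a flat steel blade 40 mm wide, 4 mm thick, on the deck (z 88.5 to 92.5 mm), that shuts the chute's foot. Value in m: 0 = fully in, shut; grows as it is drawn along the hopper's +y; 0.060 = the end stop, where ears on its tail meet the guides. Starts at 0 to 0.004. No spring: it stays where left; about 2 N moves it.
- gate_knob (a point): Middle of the grip of the gate's upright round black knob, 20 mm in diameter, grip z 106 to 131 mm above the worktop. The point is on the knob's axis at z 117.5 mm, at x 0, y = 100 mm + gate value in the hopper's frame, axes parallel to it. Below it the blade's top is at z 92.5 mm; the two blade guides beside the blade (top z 98 mm) end at hopper y 84 mm.
- tray: Collecting tray, loose, empty, dark grey plastic, about 0.2 kg: open box 125 (x) by 130 mm (y), walls 4 mm thick, rim 36 mm high. Origin: centre of its underside. Its front is -x. Fully home: flat on the worktop, axes parallel to the hopper's, back wall (x +62.5 mm) on the back stop, origin at x -12.5, y 0 in the hopper's frame; 15 mm side room each way. It slides on the worktop.
- tray_grip (a point): Middle of the grip of the upright block in front of the tray's front wall, on its -x side: x -85, y 0, z 42 mm in the tray's frame, axes parallel. The block is 14 mm thick (x), 44 mm wide (y), z 10 to 56 mm, 15 mm clear of the wall and joined to it by a neck 22 mm wide, z 12 to 34 mm. With the tray home it stands out in front of the bridge.
- cassette_a: One of the five blue tissue cassettes in the chute (7.5 x 29 x 40 mm, 12 g). Origin: middle of its lower 7.5 x 29 mm end face; z runs along its 40 mm height, x through its 7.5 mm thickness. It starts standing on the gate at hopper y about -17.0 mm.
- cassette_b: One of the five blue tissue cassettes in the chute (7.5 x 29 x 40 mm, 12 g). Origin: middle of its lower 7.5 x 29 mm end face; z runs along its 40 mm height, x through its 7.5 mm thickness. It starts standing on the gate at hopper y about -8.5 mm.
- cassette_c: One of the five blue tissue cassettes in the chute (7.5 x 29 x 40 mm, 12 g). Origin: middle of its lower 7.5 x 29 mm end face; z runs along its 40 mm height, x through its 7.5 mm thickness. It starts standing on the gate at hopper y about +0.0 mm.
- cassette_d: One of the five blue tissue cassettes in the chute (7.5 x 29 x 40 mm, 12 g). Origin: middle of its lower 7.5 x 29 mm end face; z runs along its 40 mm height, x through its 7.5 mm thickness. It starts standing on the gate at hopper y about +8.5 mm.
- cassette_e: One of the five blue tissue cassettes in the chute (7.5 x 29 x 40 mm, 12 g). Origin: middle of its lower 7.5 x 29 mm end face; z runs along its 40 mm height, x through its 7.5 mm thickness. It starts standing on the gate at hopper y about +17.0 mm.
- petri_dish: Bystander on the worktop to the right of the work: a covered clear petri dish, 61 mm across, 15 mm high. Origin: middle of its underside.
- tape_roll: Bystander on the worktop to the right of the work: a roll of blue tape lying flat, 72 mm across, 18 mm high. Origin: middle of its underside.
- forceps: Bystander on the worktop to the right of the work: fine steel forceps, 116 mm long, 10 mm high, lying flat. Origin: middle of its underside.
- base_mould: Bystander on the worktop to the right of the work: a small steel base mould, 34 x 26 x 13 mm. Origin: middle of its underside.

How it is judged:
By the outcome, as a careful person would: the job done as asked, in the order asked, and still so for the second after the job is handed in, with the robot touching nothing.
It also fails if it takes over 51 s, if anything falls off the work surface, if the arm or the gripper's body presses on something with over 40 N, if the wrist force passes 120 N, or if a joint passes its speed limit or range.

### The arm

A 6-joint arm with a two-finger parallel gripper is mounted at the origin on a cart in front of the work surface, level with it; the furniture and walls round the work are solid. World frame = base frame: x ahead of the robot, y to its left, z up, the work surface at z = 0. Lengths are in mm, angles in rad, forces in N, time in s.
With the tool pointing down it reaches from about 150 to 775 mm from the base axis. Payload 6.1 kg.
Tool frame: the origin (TCP) lies at the very end of the fingers, on their centre line; the grasp point (between the pads) lies 19 mm behind it; z points along the fingers, y is the line along which they close (so a half turn about z gives the same grasp; the last joint's range is limited). The gripper opens to 85 mm and grips with 20 to 120 N. Pads are 22 mm wide; open, the fingers measure 114 mm over their backs; the gripper's body (76 mm by 85 mm) begins 54 mm behind the grasp point. The pads swing forward as they close: fully open they stand 13 mm farther back than shut.
Start: joints at [1.101, 0.126, -0.04, 1.405, 0, 1.571], TCP at [237.663, 468.108, 231.295] pointing down, gripper open.
Joint ranges: [-2.72, 2.72], [-0.95, 1.95], [-1.27, 1.35], [-1.78, 2.02], [-1.46, 1.47], [-3.14, 3.14]. Speed limits (rad/s): [2.39, 2.39, 3.01, 3.14, 3.14, 3.14].

### API

Orientations are given as a unit quaternion [x, y, z, w].
In Python, from cell import bot gives the robot as it stands. The module is installed in compiled form; this text tells all that it offers.
- The arm moves only by the tool send_rows, never from a script. Its argument "targets" is a list of rows, each a list of 3 entries, a list of its own where there are three numbers: the shift along the tool's x, y, z in m, then the turn, a rotation vector about the tool's x, y, z in units of 8 degrees (1.0 is 8 degrees), then the closure, from -1 (fully open) to 1 (shut). In form: [[[tx, ty, tz], [rx, ry, rz], claw], ...]. A call has 1 to 20 rows; each row shifts and turns the commanded pose from where the row before left it, along the tool's axes as they then stand; what a row does not reach is not made up. A row lasts 1/10 s, in which the tool goes at most 50 mm and 8.59 degrees, less where a joint would pass 70% of its speed; a pose out of reach is approached as far as the arm can. A call with a gripper value outside its range is refused whole. The fingers move at their own pace and stop on an object; "grip_force" is the grip in N (left out, the last holds). Time passes only in rows, so rows that do not move let the fingers close. It gives the time, the measured TCP pose, the force, the opening and the grip force at its end, in the units of the state.
- bot.state(): the state, without advancing time (a new reading comes with each control period).
- bot.capture(name): name is "side" or "top" or "wrist"; returns a dict with "img" (480x640x3 uint8, red, green, blue), "fx", "fy", "cx", "cy" (pixels), "rvec" (rotation vector, rad) and "tvec" (3), from world to camera coordinates, as OpenCV has them. Camera axes: x right, y down, z forward; pixel columns grow to the right and rows downward; lengths in mm; the calibration is good to about 2 mm. A picture is of the moment at which its call begins. There is no depth.
- bot.job_done(): hands the job in; it is judged then, once.
The state is a dict: "time_s": time; "joint_pos": joint angles; "dq": joint speeds; "tau": joint torques, N m; "tcp_pos": TCP position; "ee_rot": TCP orientation; "wrist_force": force on the tool from outside, world axes, zero at the start; "torque": the same for the moment, N m; "gripper_width": finger opening in mm; "gripper_force": force on a finger pad.
Only numpy, scipy, OpenCV 4.12 (cv2) and the standard library are available. Lean on these libraries where they do the work, as an engineer would, in place of code of your own. Each camera call takes 0.05 s, during which the arm holds its last target. There are 200 camera calls.

## Working session

There is one attempt and no reset: what is moved stays moved. The work goes in short steps, Python scripts to look and compute and a tool call to move; the robot and the scene stay as the last step left them, time stands still between calls to the robot, and variables do not carry over. Pictures are saved under pics/ and viewed, at most 12 in all, crops included, and the job is handed in when it is done.

Besides the shell and the picture viewer there is one more tool, called as a command line: name --argument value ..., lists and objects as JSON in quotes. send_rows: Moves the arm, as the interface text tells. Its arguments: {"type":"object","properties":{"targets":{"type":"array","items":{"type":"array"}},"grip_force":{"type":"number"}},"required":["targets"]}

```bash
mkdir -p pics
cat > h.py <<'E'
from cell import bot
import numpy as np, cv2
from scipy.spatial.transform import Rotation as R
def cap(n,f=None):
    c=bot.capture(n)
    if f: cv2.imwrite('pics/'+f,c['img'][:,:,::-1])
    return c
def ray(c,u,v,z):
    M=R.from_rotvec(np.ravel(c['rvec'])).as_matrix(); t=np.ravel(c['tvec'])
    o=-M.T@t; d=M.T@np.array([(u-c['cx'])/c['fx'],(v-c['cy'])/c['fy'],1])
    return o+d*(z-o[2])/d[2]
def proj(c,P):
    M=R.from_rotvec(np.ravel(c['rvec'])).as_matrix(); t=np.ravel(c['tvec'])
    q=np.atleast_2d(P)@M.T+t
    return np.c_[c['fx']*q[:,0]/q[:,2]+c['cx'],c['fy']*q[:,1]/q[:,2]+c['cy']]
E
python3 - <<'E'
from h import *
for n in ('top','side'):
    c=cap(n,n+'1.png'); M=R.from_rotvec(np.ravel(c['rvec'])).as_matrix(); print(n,-M.T@np.ravel(c['tvec']),M[2],c['fx'])
s=bot.state(); print(s['tcp_pos'],s['ee_rot'],s['time_s'],s['gripper_width'])
E
```

```text
top [ 465.48803893 -402.42721762  983.37197407] [ 5.08923669e-02 -9.46531024e-04 -9.98703695e-01] 600.1068228727769
side [106.79418398 276.3112095  435.80736014] [ 0.46689891 -0.80097638 -0.37475625] 595.4106269158302
[237.49813281 467.79166971 230.60518154] [ 2.32728064e-01  9.72541577e-01 -7.07994518e-04 -1.65503490e-04] 0.1 86.02829418545102
```

View pics/top1.png

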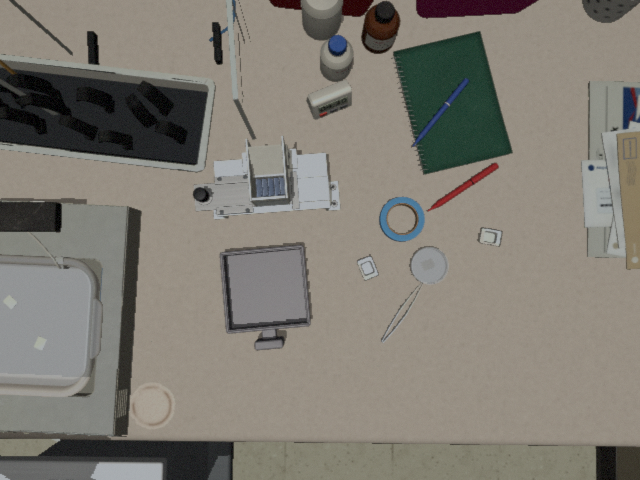

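View pics/side1.png

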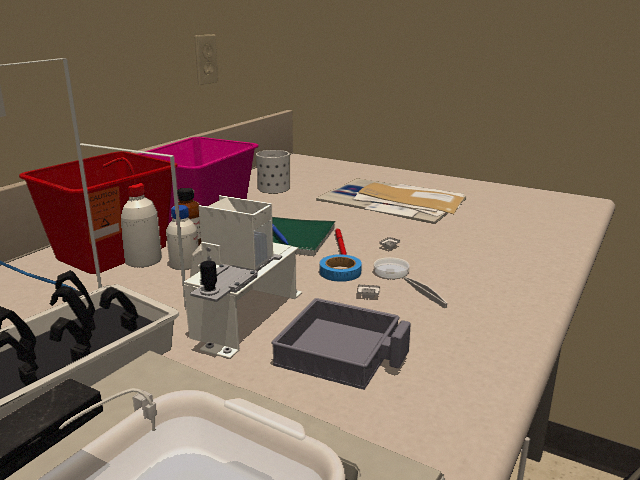

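The top view shows the tray at about (265,288) with its grip block at (270,342), the hopper deck at (215–330, 155–215), and the knob at (201,194). The side view shows the same, plus thin posts behind and left of the hopper. I'll enlarge the top view to pick corners.

Run:
```python
from h import *
i=cv2.imread('pics/top1.png')[130:360,185:350]
cv2.imwrite('pics/crop1.png',cv2.resize(i[:100],None,fx=4.8,fy=4.8,interpolation=cv2.INTER_CUBIC))
cv2.imwrite('pics/crop2.png',cv2.resize(i[105:],None,fx=4.8,fy=4.8,interpolation=cv2.INTER_CUBIC))
```

```text
(no output)
```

View pics/crop1.png

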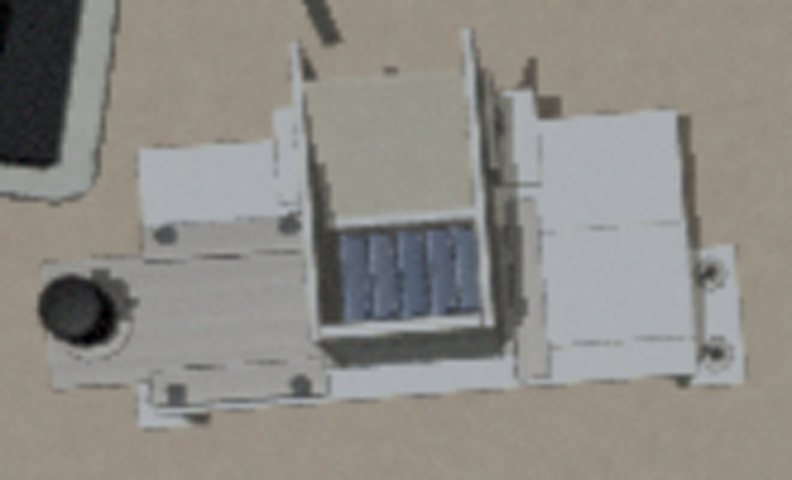

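View pics/crop2.png

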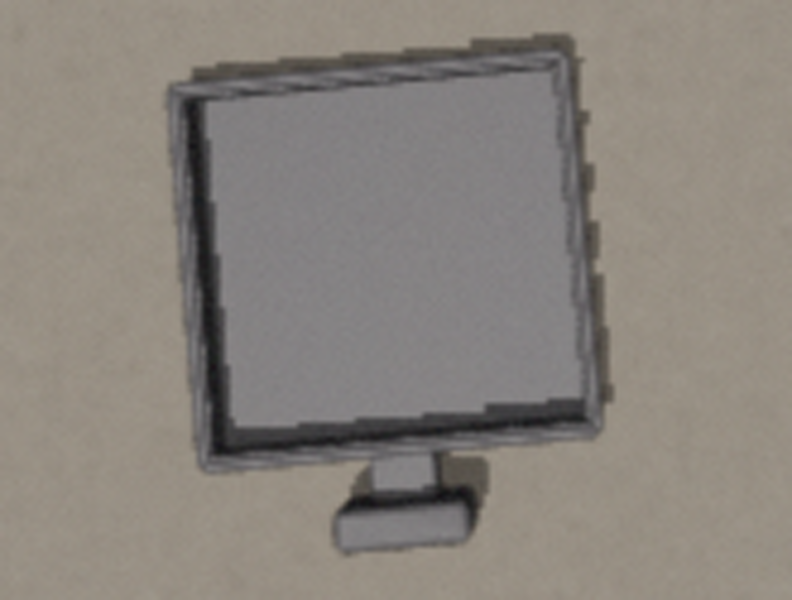

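Crop1: deck corners (140,150), (676,112), (692,373), with the right foot at (735,245)/(745,382) and the knob top at (72,303). Crop2: tray rim corners (170,88), (572,52), (602,430), (203,468), with the block top centred on (403,525).

Run:
```python
from h import *
c=cap('top'); 
def P(x,y,v0,z): return ray(c,(x+.5)/4.8-.5+185,(y+.5)/4.8-.5+v0,z)[:2]
def fit(model,pts):  # 2D rigid
    m=np.array(model,float);p=np.array(pts);a=m-m.mean(0);b=p-p.mean(0)
    th=np.arctan2((a[:,0]*b[:,1]-a[:,1]*b[:,0]).sum(),(a*b).sum())
    r=np.array([[np.cos(th),-np.sin(th)],[np.sin(th),np.cos(th)]]);t=p.mean(0)-r@m.mean(0)
    return th,t,r,(p-(m@r.T+t)).round(1)
H=fit([[54,85],[54,-85],[-30,-85],[22,-104],[-26,-104]],[P(140,150,130,88),P(676,112,130,88),P(692,373,130,88),P(735,245,130,4),P(745,382,130,4)])
T=fit([[62.5,65],[62.5,-65],[-62.5,-65],[-62.5,65]],[P(170,88,235,36),P(572,52,235,36),P(602,430,235,36),P(203,468,235,36)])
print(H);print(T)
k=P(72,303,130,131);print('knob',k,'in hopper',H[2].T@(k-H[1]))
b=P(403,525,235,56);print('block',b,'in tray',T[2].T@(b-T[1]))
print('tray in hopper',H[2].T@(T[1]-H[1]), np.degrees(T[0]-H[0]), np.degrees(T[0]))
# side check
s=cap('side');
for n,q in [('decks',[[-30,85,88],[-30,-85,88],[54,85,88],[0,102,131]])]:
    q=np.array(q,float);q[:,:2]=q[:,:2]@H[2].T+H[1];print(proj(s,q).round(0))
q=np.array([[62.5,65,36],[62.5,-65,36],[-62.5,-65,36],[-62.5,65,36.]]);q[:,:2]=q[:,:2]@T[2].T+T[1];print(proj(s,q).round(0))
st=bot.state();m=R.from_quat(st['ee_rot']).as_matrix();print(m.round(3))
```

```text
(np.float64(0.08730119143566395), array([ 578.40823762, -333.74185636]), array([[ 0.99619167, -0.08719034],
       [ 0.08719034,  0.99619167]]), array([[-0.5, -1.6],
       [-0.9,  0.1],
       [ 0.7,  1.3],
       [-0.1, -0. ],
       [ 0.8,  0.2]]))
(np.float64(0.10350735774023949), array([ 432.22558251, -322.2705679 ]), array([[ 0.99464789, -0.10332263],
       [ 0.10332263,  0.99464789]]), array([[-0.4,  1.2],
       [-0.2, -1.5],
       [ 0.6, -0.2],
       [-0. ,  0.6]]))
knob [ 570.57844829 -234.26371607] in hopper [ 0.87356189 99.78197676]
block [ 348.25460983 -330.67811726] in tray [-84.39024129   0.31355055]
tray in hopper [-144.62575789   24.17331732] 0.9285449313393043 5.930534747066496
[[235. 294.]
 [297. 247.]
 [182. 282.]
 [206. 264.]]
[[271. 341.]
 [315. 297.]
 [398. 315.]
 [364. 364.]]
[[-0.892  0.453 -0.   ]
 [ 0.453  0.892 -0.001]
 [-0.    -0.001 -1.   ]]
```

send_rows --targets '[[[-0.012,-0.018,-0.02],[0,0,0],-1],[[-0.0256,-0.0368,-0.01],[0,0,0],-1],[[-0.0256,-0.0368,0],[0,0,0],-1],[[-0.0256,-0.0368,0],[0,0,0],-1],[[-0.0256,-0.0368,0],[0,0,0],-1],[[-0.0256,-0.0368,0],[0,0,0],-1],[[-0.0256,-0.0368,0],[0,0,0],-1],[[-0.0256,-0.0368,0],[0,0,0],-1],[[-0.0256,-0.0368,0],[0,0,0],-1],[[-0.0256,-0.0368,0],[0,0,0],-1],[[-0.0256,-0.0368,0],[0,0,0],-1],[[-0.0256,-0.0368,0],[0,0,0],-1],[[-0.0256,-0.0368,0],[0,0,0],-1],[[-0.0256,-0.0368,0],[0,0,0],-1],[[-0.0256,-0.0368,0],[0,0,0],-1],[[-0.0256,-0.0368,0],[0,0,0],-1],[[-0.0256,-0.0368,0],[0,0,0],-1],[[-0.0256,-0.0368,0],[0,0,0],-1],[[-0.012,-0.018,0],[0,0,0],-1],[[0,0,0],[0,0,0],-1]]'

```text
time_s: 2.2
tcp_pos: [347.6, -332.2, 260.1]
ee_rot: [0.234, 0.972, 0.0, -0.001]
wrist_force: [0.7, 0.1, 0.5]
gripper_width: 85.4
gripper_force: 0.0
```

send_rows --targets '[[[0,0,0],[0,0,-1],-1],[[0,0,0],[0,0,-1],-1],[[0,0,0],[0,0,-1],-1],[[0,0,0],[0,0,-1],-1],[[0,0,0],[0,0,-0.1],-1],[[0,0,0],[0,0,0],-1]]'

```text
time_s: 2.8
tcp_pos: [347.5, -329.0, 261.4]
ee_rot: [-0.05, 0.999, 0.0, 0.0]
wrist_force: [0.3, -0.2, -0.3]
gripper_width: 85.7
gripper_force: 0.0
```

Run:
```python
from h import *
c=cap('wrist','w1.png'); 
M=R.from_rotvec(np.ravel(c['rvec'])).as_matrix();print(-M.T@np.ravel(c['tvec']),M[2])
th,t=0.1035,np.array([432.2,-322.3])
r=np.array([[np.cos(th),-np.sin(th)],[np.sin(th),np.cos(th)]])
q=np.array([[-92,22,56],[-92,-22,56],[-78,-22,56],[-78,22,56],[-62.5,65,36],[-62.5,-65,36.]]);q[:,:2]=q[:,:2]@r.T+t
print(proj(c,q).round(0))
```

```text
[ 279.02069533 -336.00218931  402.97617294] [ 0.26574162  0.02627904 -0.96368605]
[[352. 195.]
 [299. 195.]
 [300. 212.]
 [352. 211.]
 [399. 223.]
 [254. 224.]]
```

View pics/w1.png

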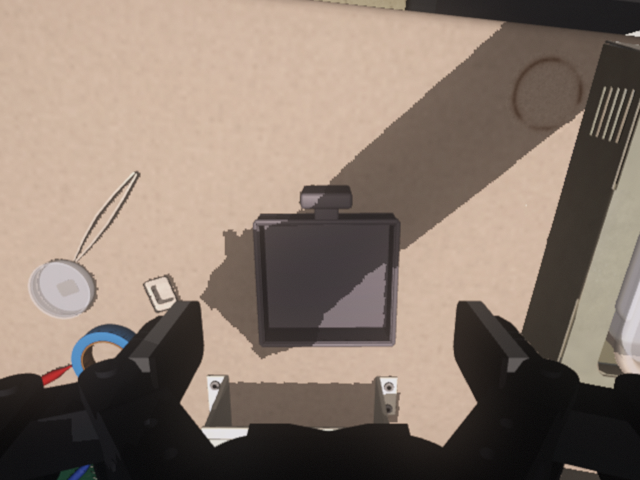

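The wrist view shows the block at u 302–352, v 187–208, the front rim at v≈214, and the foot front corners at (208,377) and (397,377). I'll compare these with predictions and re-segment.

Run:
```python
from h import *
c=cap('wrist'); t=cap('top')
for u,v,z in [(208,377,4),(397,377,4),(302,187,56),(352,187,56),(255,216,36),(400,214,36),(396,345,36),(260,345,36)]: print(u,v,z,ray(c,u,v,z).round(1))
th=.0873;r=np.array([[np.cos(th),-np.sin(th)],[np.sin(th),np.cos(th)]])
print('feet from top',np.array([[-26,-104],[-26,104]])@r.T+[578.4,-333.7])
th=.1035;r=np.array([[np.cos(th),-np.sin(th)],[np.sin(th),np.cos(th)]])
print('block,rim from top',np.array([[-92,-22],[-92,22],[-62.5,-65],[-62.5,65],[62.5,65],[62.5,-65]])@r.T+[432.2,-322.3])
print(bot.state()['tcp_pos'])
```

```text
208 377 4 [ 560.6 -438.8    4. ]
397 377 4 [ 540.4 -235.4    4. ]
302 187 56 [ 335.9 -352.3   56. ]
352 187 56 [ 331.8 -311.1   56. ]
255 216 36 [ 369.3 -392.7   36. ]
400 214 36 [ 354.7 -264.4   36. ]
396 345 36 [ 484.2 -249.5   36. ]
260 345 36 [ 497.3 -381.1   36. ]
feet from top [[ 561.56668572 -439.57086252]
 [ 543.431342   -232.36297341]]
block,rim from top [[ 342.96526065 -353.68727916]
 [ 338.4193869  -309.92273836]
 [ 376.74995441 -393.40936959]
 [ 363.31896376 -264.10504449]
 [ 487.65004559 -251.19063041]
 [ 501.08103624 -380.49495551]]
[ 347.61218029 -329.39898021  261.37392124]
```

The offsets come from seeing the lower edges of the front faces, so the top-view estimate holds. Descending onto the block.

send_rows --targets '[[[0,-0.0015,0.03],[0,0,0],-1],[[0,0,0.04],[0,0,0],-1],[[0,0,0.04],[0,0,0],-1],[[0,0,0.04],[0,0,0],-1],[[0,0,0.04],[0,0,0],-1],[[0,0,0.03],[0,0,0],-1],[[0,0,0.015],[0,0,0],-1],[[0,0,0.004],[0,0,0],-1],[[0,0,0],[0,0,0],-1]]'

```text
time_s: 3.85
tcp_pos: [347.6, -331.0, 22.1]
ee_rot: [-0.051, 0.999, 0.0, -0.0]
wrist_force: [-0.2, 0.4, 0.6]
gripper_width: 85.5
gripper_force: 0.0
```

send_rows --targets '[[[0,0,0],[0,0,0],1],[[0,0,0],[0,0,0],1],[[0,0,0],[0,0,0],1],[[0,0,0],[0,0,0],1],[[0,0,0],[0,0,0],1],[[0,0,0],[0,0,0],1],[[0,0,0],[0,0,0],1],[[0,0,0],[0,0,0],1]]' --grip_force 40

```text
time_s: 4.65
tcp_pos: [348.3, -331.7, 23.4]
ee_rot: [-0.051, 0.999, -0.001, 0.001]
wrist_force: [-1.4, 0.7, 6.6]
gripper_width: 43.3
gripper_force: 40.3
```

Gripped. I'll fit the hopper's yaw more finely from its deck edges in the top view.

Run:
```python
from h import *
c=cap('top','t2.png'); g=cv2.GaussianBlur(cv2.cvtColor(c['img'],cv2.COLOR_RGB2GRAY),(3,3),0).astype(float)
gy=np.gradient(g,axis=0);gx=np.gradient(g,axis=1)
def sub(a,s):
    a=a*s;k=int(a.argmax());
    if 0<k<len(a)-1:
        d=a[k-1]-2*a[k]+a[k+1]; k+=.5*(a[k-1]-a[k+1])/d if d else 0
    return k
def hedge(u0,u1,v0,v1,sl,s,z):
    p=[]
    for u in range(u0,u1):
        b=v0+sl*(u-u0);a=int(round(b));p.append((u,a-4+sub(gy[a-4:a+5,u],s)))
    p=np.float32(p);w=np.array([ray(c,x,y,z)[:2] for x,y in p],np.float32)
    l=cv2.fitLine(w,cv2.DIST_HUBER,0,.01,.01).ravel();d=l[:2]*np.sign(-l[1])
    print(z,'yaw',np.degrees(np.arctan2(d[0],-d[1])).round(2),'pt',l[2:].round(1));return
def f(x,y): return (x+.5)/4.8-.5+185,(y+.5)/4.8-.5+130
def run(a,b,s,z):
    (u0,v0),(u1,v1)=f(*a),f(*b);hedge(int(u0),int(u1),v0,v1,(v1-v0)/(u1-u0),s,z)
run((545,119),(670,112),1,88); run((150,149),(262,141),1,88); run((340,396),(510,386),-1,88);run((560,382),(680,376),-1,88);run((340,396),(680,376),-1,88)
run((60,385),(140,382),-1,92);run((60,262),(140,257),1,92)
```

```text
88 yaw 4.92 pt [ 637.5 -391.5]
88 yaw 4.63 pt [ 625.5 -263.1]
88 yaw 5.17 pt [ 549.6 -336.3]
88 yaw 6.23 pt [ 554.9 -395.5]
88 yaw 5.12 pt [ 551.2 -355.1]
92 yaw 3.68 pt [ 551.  -235.9]
92 yaw -11.3 pt [ 590.3 -232.5]
```

send_rows --targets '[[[0,0,0],[0,0,0.09],1],[[-0.01,-0.0045,0],[0,0,0],1],[[-0.01,-0.0045,0],[0,0,0],1],[[-0.01,-0.0045,0],[0,0,0],1],[[-0.01,-0.0045,0],[0,0,0],1],[[-0.01,-0.0047,0],[0,0,0],1],[[0,0,0],[0,0,0],1],[[0,0,0],[0,0,0],1]]'

```text
time_s: 5.5
tcp_pos: [400.7, -350.2, 23.4]
ee_rot: [-0.045, 0.999, -0.001, 0.001]
wrist_force: [-0.0, -0.7, 3.9]
gripper_width: 43.2
gripper_force: 41.2
```

Run:
```python
from h import *
s=bot.state();p=np.array(s['tcp_pos']);th=np.radians(5.15);d=p[:2]-[578.5,-333.7]
print(d[0]*np.cos(th)+d[1]*np.sin(th),-d[0]*np.sin(th)+d[1]*np.cos(th),s['ee_rot'],s['wrist_force'],p)
c=cap('top','t3.png');i=c['img'][130:345,185:350,::-1]
cv2.imwrite('pics/crop3.png',cv2.resize(i,None,fx=2.7,fy=2.7,interpolation=cv2.INTER_CUBIC))
```

```text
-178.5677557829756 -0.4466795661719125 [-4.50635083e-02  9.98983247e-01 -8.95383151e-04  9.74805505e-04] [-0.02724181 -0.69644207  3.90380131] [ 400.69319789 -350.17373824   23.44810438]
```

View pics/crop3.png

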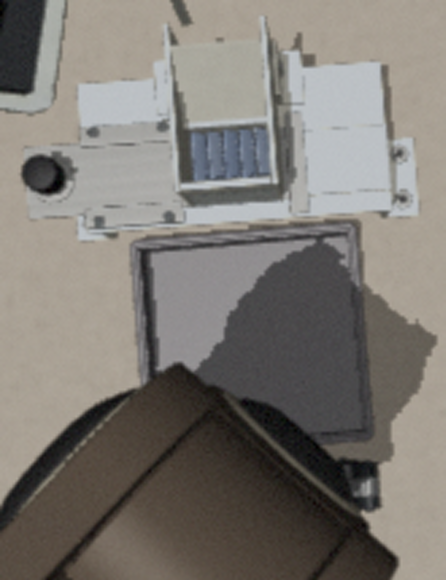

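The tray is held square in front of the bridge (back rim ends at crop (133,245) and (357,222), parallel to the deck front). Sliding in.

send_rows --targets '[[[-0.01,0,0],[0,0,0],1],[[-0.01,0,0],[0,0,0],1],[[-0.01,0,0],[0,0,0],1],[[-0.01,0,0],[0,0,0],1],[[-0.01,0,0],[0,0,0],1],[[-0.01,0,0],[0,0,0],1],[[-0.01,0,0],[0,0,0],1],[[-0.004,0,0],[0,0,0],1],[[0,0,0],[0,0,0],1],[[0,0,0],[0,0,0],1]]'

```text
time_s: 6.55
tcp_pos: [472.8, -343.2, 23.5]
ee_rot: [-0.045, 0.999, -0.001, -0.0]
wrist_force: [-4.5, -0.2, 9.2]
gripper_width: 43.3
gripper_force: 41.8
```

send_rows --targets '[[[-0.002,0,0],[0,0,0],1],[[-0.002,0,0],[0,0,0],1],[[-0.002,0,0],[0,0,0],1],[[0,0,0],[0,0,0],1],[[0,0,0],[0,0,0],1]]'

```text
time_s: 7.05
tcp_pos: [477.9, -342.7, 23.5]
ee_rot: [-0.045, 0.999, -0.001, -0.001]
wrist_force: [-8.0, -0.7, 12.1]
gripper_width: 43.5
gripper_force: 41.9
```

send_rows --targets '[[[-0.002,0,0],[0,0,0],1],[[0,0,0],[0,0,0],1],[[0,0,0],[0,0,0],1]]'

```text
time_s: 7.35
tcp_pos: [479.8, -342.5, 23.5]
ee_rot: [-0.044, 0.999, -0.001, -0.001]
wrist_force: [-8.9, -0.7, 11.1]
gripper_width: 43.5
gripper_force: 42.0
```

send_rows --targets '[[[-0.002,0,0],[0,0,0],1],[[0,0,0],[0,0,0],1],[[0,0,0],[0,0,0],1]]'

```text
time_s: 7.65
tcp_pos: [481.8, -342.3, 23.5]
ee_rot: [-0.045, 0.999, -0.001, -0.001]
wrist_force: [-7.7, -0.3, 11.1]
gripper_width: 43.3
gripper_force: 42.0
```

send_rows --targets '[[[-0.002,0,0],[0,0,0],1],[[0,0,0],[0,0,0],1],[[0,0,0],[0,0,0],1]]'

```text
time_s: 7.95
tcp_pos: [481.8, -342.3, 23.5]
ee_rot: [-0.044, 0.999, -0.001, -0.003]
wrist_force: [-15.7, -2.1, 15.2]
gripper_width: 43.4
gripper_force: 42.4
```

Contact came at x≈481.8, against 481.4 predicted. One more light push to seat it, then relax and release.

send_rows --targets '[[[-0.003,0,0],[0,0,0],1],[[0,0,0],[0,0,0],1],[[0,0,0],[0,0,0],1]]'

```text
time_s: 8.25
tcp_pos: [482.0, -342.2, 23.4]
ee_rot: [-0.043, 0.999, -0.001, -0.006]
wrist_force: [-24.3, -1.3, 21.0]
gripper_width: 43.5
gripper_force: 43.1
```

Run:
```python
from h import *
s=bot.state();print(np.round(s['torque'],2),s['ee_rot'],s['wrist_force'],s['tcp_pos'])
```

```text
[-0.28  4.45 -0.11] [-0.04344373  0.99903968 -0.00128803 -0.00554105] [-24.33714398  -1.26196001  21.04856746] [ 481.96278184 -342.21593963   23.37865109]
```

send_rows --targets '[[[0.004,0,0],[0,0,0],1],[[0,0,0],[0,0,0],1],[[0,0,0],[0,0,0],-1],[[0,0,0],[0,0,0],-1],[[0,0,0],[0,0,0],-1],[[0,0,0],[0,0,0],-1],[[0,0,0],[0,0,0],-1],[[0,0,0],[0,0,0],-1]]'

```text
time_s: 9.05
tcp_pos: [484.3, -341.6, 22.1]
ee_rot: [-0.045, 0.999, 0.0, -0.0]
wrist_force: [0.0, -0.0, 1.2]
gripper_width: 85.9
gripper_force: 0.0
```

send_rows --targets '[[[0.001,0,-0.01],[0,0,0],-1],[[0,0,-0.03],[0,0,0],-1],[[0,0,-0.045],[0,0,0],-1],[[0,0,-0.045],[0,0,0],-1],[[0,0,-0.045],[0,0,0],-1],[[0.03,0,-0.02],[0,0,0],-1],[[0.03,0,0],[0,0,0],-1],[[0,0,0],[0,0,0],-1]]'

```text
time_s: 9.85
tcp_pos: [421.4, -347.5, 219.8]
ee_rot: [-0.044, 0.999, -0.001, 0.001]
wrist_force: [-0.7, -0.2, -0.3]
gripper_width: 84.9
gripper_force: 0.0
```

Run:
```python
from h import *
print(bot.state()['tcp_pos'],bot.state()['ee_rot'])
a=cap('wrist','w4.png')['img'];b=cap('side','s4.png')['img'];t=cap('top','t4.png')['img']
o=np.hstack([cv2.resize(a,(480,360)),cv2.resize(b[180:420,160:420],(320,360))])
cv2.imwrite('pics/m4.png',o[:,:,::-1])
```

```text
[ 421.3603941  -347.49388961  219.84937241] [-4.40214081e-02  9.99029705e-01 -1.09865874e-03  7.45837816e-04]
```

View pics/m4.png

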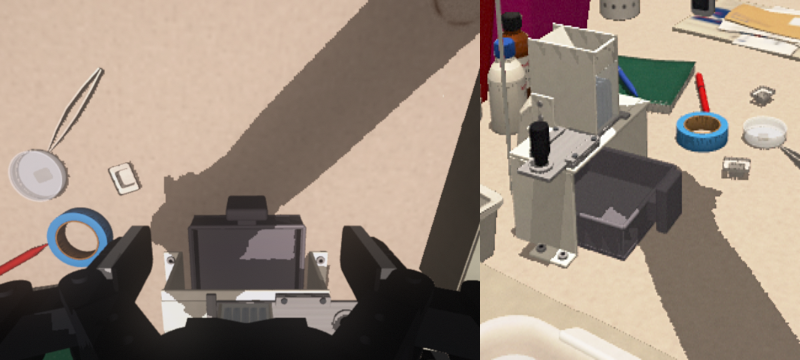

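The wrist view shows the tray under the deck, block at about u 302–355, v 263–290. The side view shows the tray home between the side plates and the gate still shut. Next I'll check the tray's position and what stands near the knob.

Run:
```python
from h import *
w=cap('wrist');s=cap('side');t=cap('top')
th=np.radians(5.15);r=np.array([[np.cos(th),-np.sin(th)],[np.sin(th),np.cos(th)]]);o=np.array([578.5,-333.7])
L=lambda q:np.c_[np.array(q)[:,:2]@r.T+o,np.array(q)[:,2]]
print('expect wrist block bottom/top, rim', (proj(w,L([[-104.5,22,10],[-104.5,-22,10],[-104.5,22,56],[-104.5,-22,56],[-75,65,36],[-75,-65,36.]]))*.75).round(0).tolist())
def tri(a,b):
    def od(c,p):
        x=ray(c,*p,0);y=ray(c,*p,100);return x,(y-x)
    p,d=od(s,a);q,e=od(t,b);k=np.linalg.lstsq(np.c_[d,-e],q-p,rcond=None)[0]
    return ((p+k[0]*d+q+k[1]*e)/2).round(),np.linalg.norm(p+k[0]*d-q-k[1]*e).round(1)
print('rack corner',tri((178,318),(208,170)),tri((178,318),(213,80)))
for b in [(170,130),(157,97),(115,140),(95,95)]:
  for a in [(125,292),(70,275)]: print('handle',a,b,tri(a,b))
print('post base',ray(t,253,138,0).round(),'post top',tri((175,155),(235,100)),tri((175,155),(232,5)),tri((68,58),(232,5)))
st=bot.state();print(st['tcp_pos'])
```

```text
expect wrist block bottom/top, rim [[265.0, 195.0], [227.0, 195.0], [267.0, 210.0], [224.0, 210.0], [305.0, 228.0], [187.0, 228.0]]
rack corner (array([ 619., -228.,   42.]), np.float64(3.6)) (array([ 724., -260.,   13.]), np.float64(106.2))
handle (125, 292) (170, 130) (array([ 667., -182.,   90.]), np.float64(6.4))
handle (70, 275) (170, 130) (array([ 687., -161.,  111.]), np.float64(61.5))
handle (125, 292) (157, 97) (array([ 697., -178.,   91.]), np.float64(54.6))
handle (70, 275) (157, 97) (array([ 720., -158.,  108.]), np.float64(15.5))
handle (125, 292) (115, 140) (array([ 628., -127.,  130.]), np.float64(44.1))
handle (70, 275) (115, 140) (array([ 648., -109.,  145.]), np.float64(17.9))
handle (125, 292) (95, 95) (array([ 663., -121.,  136.]), np.float64(107.2))
handle (70, 275) (95, 95) (array([ 688., -103.,  147.]), np.float64(43.1))
post base [ 679. -295.    0.] post top (array([ 672., -299.,  242.]), np.float64(4.2)) (array([ 752., -321.,  244.]), np.float64(94.9)) (array([ 775., -279.,  350.]), np.float64(73.7))
[ 424.04586902 -346.93388138  216.78948133]
```

Run:
```python
import cv2,numpy as np
t=cv2.imread('pics/t4.png')[0:220,60:350];s=cv2.imread('pics/s4.png')[50:340,0:260]
o=np.hstack([cv2.resize(t,(460,349)),cv2.resize(s,(313,349))]);cv2.imwrite('pics/m5.png',o)
```

```text
(no output)
```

View pics/m5.png

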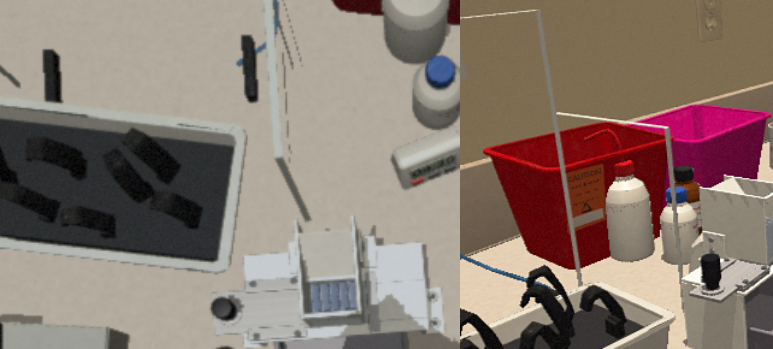

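The tray matches its home prediction (block lower edge 195 expected, 196 seen). The post, at about (672,−299), and the rack handles are clear of the knob. Moving over the knob.

send_rows --targets '[[[-0.0311,0.0198,0],[0,0,0],-1],[[-0.0311,0.0198,0],[0,0,0],-1],[[-0.0311,0.0198,0],[0,0,0],-1],[[-0.0311,0.0198,0],[0,0,0],-1],[[-0.0311,0.0198,0],[0,0,0],-1],[[0,0,0],[0,0,0],-1],[[0,0,0],[0,0,0],-1],[[0,0,0],[0,0,0],-1]]'

```text
time_s: 10.95
tcp_pos: [569.1, -234.8, 216.9]
ee_rot: [-0.045, 0.999, 0.0, -0.001]
wrist_force: [-0.3, -0.4, 0.5]
gripper_width: 85.5
gripper_force: 0.0
```

Run:
```python
from h import *
print(bot.state()['tcp_pos'],bot.state()['ee_rot'])
w=cap('wrist');
for n,z in [('knobtop',131)]: print(proj(w,[[570,-234.2,131]]))
i=w['img'];m=(i.max(2)<60).astype(np.uint8)
cv2.imwrite('pics/w5.png',i[:,:,::-1])
```

```text
[ 569.05031589 -234.79400368  216.88281388] [-4.49622906e-02  9.98988548e-01  6.68037397e-05 -5.19269391e-04]
[[329.29872352 246.77951461]]
```

View pics/w5.png

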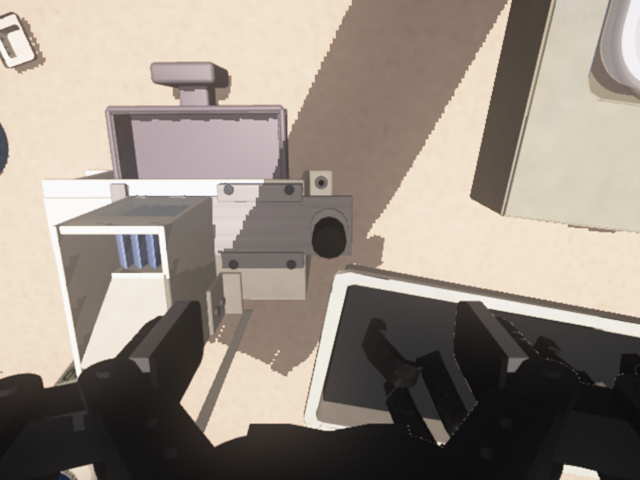

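The knob top is at (329,240), 247 predicted, so it is between the fingers. Descending and gripping.

send_rows --targets '[[[0,0,0.03],[0,0,0],-1],[[0,0,0.03],[0,0,0],-1],[[0,0,0.025],[0,0,0],-1],[[0,0,0.018],[0,0,0],-1],[[0,0,0.01],[0,0,0],-1],[[0,0,0],[0,0,0],-1],[[0,0,0],[0,0,0],-1]]'

```text
time_s: 11.7
tcp_pos: [568.6, -234.5, 104.3]
ee_rot: [-0.045, 0.999, 0.001, -0.0]
wrist_force: [-1.4, 4.2, -0.3]
gripper_width: 85.3
gripper_force: 0.0
```

send_rows --targets '[[[0,0,0],[0,0,0],1],[[0,0,0],[0,0,0],1],[[0,0,0],[0,0,0],1],[[0,0,0],[0,0,0],1],[[0,0,0],[0,0,0],1],[[0,0,0],[0,0,0],1],[[0,0,0],[0,0,0],1],[[0,0,0],[0,0,0],1],[[0,0,0],[0,0,0],1],[[0,0,0],[0,0,0],1]]' --grip_force 40

```text
time_s: 12.7
tcp_pos: [569.7, -234.7, 104.7]
ee_rot: [-0.045, 0.999, -0.0, 0.0]
wrist_force: [-1.3, -0.6, 5.0]
gripper_width: 18.4
gripper_force: 39.4
```

send_rows --targets '[[[0,0.004,0],[0,0,0],1],[[0,0.006,0],[0,0,0],1],[[0,0.006,0],[0,0,0],1],[[0,0.006,0],[0,0,0],1],[[0,0.006,0],[0,0,0],1],[[0,0.006,0],[0,0,0],1],[[0,0.006,0],[0,0,0],1],[[0,0.006,0],[0,0,0],1],[[0,0.006,0],[0,0,0],1],[[0,0.003,0],[0,0,0],1],[[0,0,0],[0,0,0],1],[[0,0,0],[0,0,0],1]]'

```text
time_s: 13.9
tcp_pos: [564.6, -179.3, 104.7]
ee_rot: [-0.045, 0.999, 0.0, 0.0]
wrist_force: [0.0, 0.4, 6.8]
gripper_width: 18.6
gripper_force: 39.5
```

send_rows --targets '[[[0,0.002,0],[0,0,0],1],[[0,0.002,0],[0,0,0],1],[[0,0,0],[0,0,0],1],[[0,0,0],[0,0,0],1]]'

```text
time_s: 14.3
tcp_pos: [564.3, -175.8, 104.7]
ee_rot: [-0.045, 0.999, -0.0, 0.0]
wrist_force: [-0.4, -0.5, 6.3]
gripper_width: 18.8
gripper_force: 39.4
```

send_rows --targets '[[[0,0.002,0],[0,0,0],1],[[0,0,0],[0,0,0],1],[[0,0,0],[0,0,0],1]]'

```text
time_s: 14.6
tcp_pos: [564.3, -175.5, 104.7]
ee_rot: [-0.045, 0.999, -0.002, 0.0]
wrist_force: [-0.7, -6.9, 3.8]
gripper_width: 18.7
gripper_force: 39.5
```

send_rows --targets '[[[0,0.002,0],[0,0,0],1],[[0,0,0],[0,0,0],1],[[0,0,0],[0,0,0],1]]'

```text
time_s: 14.9
tcp_pos: [564.3, -175.5, 104.7]
ee_rot: [-0.044, 0.999, -0.004, 0.0]
wrist_force: [0.7, -13.6, 1.9]
gripper_width: 18.5
gripper_force: 39.7
```

That is the end stop: 59.4 mm drawn, and the force is building. Relax, release, rise and look.

send_rows --targets '[[[0,-0.003,0],[0,0,0],1],[[0,0,0],[0,0,0],1],[[0,0,0],[0,0,0],-1],[[0,0,0],[0,0,0],-1],[[0,0,0],[0,0,0],-1],[[0,0,0],[0,0,0],-1],[[0,0,0],[0,0,0],-1],[[0,0,0],[0,0,0],-1],[[0,0,0],[0,0,0],-1],[[0,0,0],[0,0,0],-1]]'

```text
time_s: 15.9
tcp_pos: [564.1, -174.8, 104.3]
ee_rot: [-0.045, 0.999, 0.0, 0.0]
wrist_force: [0.6, -0.4, -0.6]
gripper_width: 85.3
gripper_force: 0.0
```

send_rows --targets '[[[0,0,-0.01],[0,0,0],-1],[[0,0,-0.03],[0,0,0],-1],[[0,0,-0.04],[0,0,0],-1],[[0,0,-0.04],[0,0,0],-1],[[0.045,0,-0.01],[0,0,0],-1],[[0.045,0,0],[0,0,0],-1],[[0.045,-0.02,0],[0,0,0],-1],[[0.02,-0.02,0],[0,0,0],-1],[[0,0,0],[0,0,0],-1],[[0,0,0],[0,0,0],-1]]'

```text
time_s: 16.9
tcp_pos: [413.2, -229.0, 235.3]
ee_rot: [-0.044, 0.999, -0.0, 0.001]
wrist_force: [-0.6, -0.6, -0.7]
gripper_width: 85.7
gripper_force: 0.0
```

Run:
```python
from h import *
s=bot.state();print(s['tcp_pos'],s['time_s'],s['wrist_force'])
a=cap('wrist')['img'];b=cap('side')['img'];t=cap('top')['img']
o=np.hstack([cv2.resize(a,(400,300)),cv2.resize(b[180:420,140:460],(400,300))])
o=np.vstack([o,np.hstack([cv2.resize(t[120:320,160:427],(400,300)),cv2.resize(t[180:380,320:587],(400,300))])])
cv2.imwrite('pics/m6.png',o[:,:,::-1])
```

```text
[ 413.15631236 -228.96356252  235.29048786] 16.9 [-0.58674662 -0.6415278  -0.72537529]
```

View pics/m6.png

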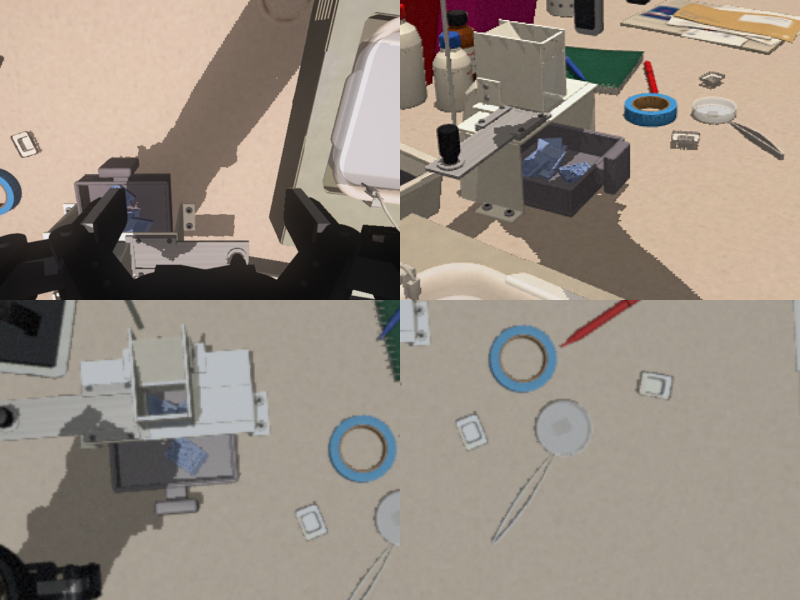

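The gate is out with the knob at its end, the chute looks empty, and blue cassettes lie in the tray. The bystanders have not moved. One numeric check of the tray, knob and chute.

Run:
```python
from h import *
t=cap('top')
print('block',ray(t,278.1,257.5,56),'expect 481.4 -342.5')
i=t['img'];w=cap('wrist')
th=np.radians(5.15);r=np.array([[np.cos(th),-np.sin(th)],[np.sin(th),np.cos(th)]])
k=r@[0,160]+[578.5,-333.7];print('knob expected px',proj(t,[[*k,131]]))
o=np.hstack([cv2.resize(i[150:270,220:320],(480,576),interpolation=cv2.INTER_CUBIC),cv2.resize(i[160:230,140:180],(320,576),interpolation=cv2.INTER_CUBIC)])
cv2.imwrite('pics/m7.png',o[:,:,::-1])
```

```text
block [ 480.98123426 -343.04015854   56.        ] expect 481.4 -342.5
knob expected px [[157.49093719 196.63899591]]
```

View pics/m7.png

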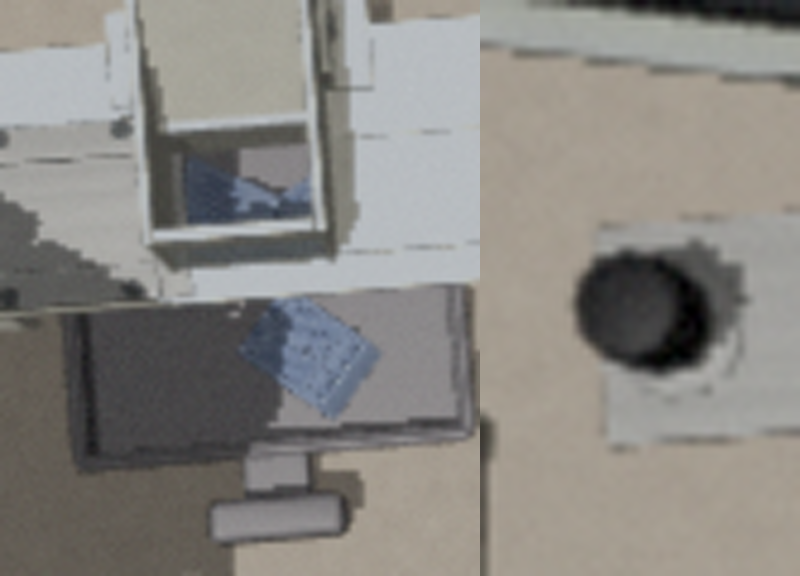

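The block is within 1 mm of its home position, the knob is at (158,198) against (157.5,196.6) expected, and the chute is open through to the tray floor, with cassettes lying below. Handing in.

```bash
python3 -c "from cell import bot; print(bot.job_done())"
```

```text
the job is handed in; nothing more can be done
None
```

The job is handed in: the tray is home and square against the back stop, the gate is drawn to its end stop, the chute is empty with the cassettes down in the tray (not counted one by one), and the bystanders look unmoved.

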